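Collect the coin tins and hold up the heaviest

TASK

Move the three closed coin tins from the packing machine's steel catch tray into the cork-lined tray, standing each one up and setting it down without dropping it, and heft each as you go. Once all three stand released in the cork-lined tray, pick the heaviest up again and finish while holding it in the gripper, upright and still, about 20 cm above the bench, with the other two left standing in the cork-lined tray. Leave the medal, the caliper and the magnifying glass where they lie.

Things in the scene. Friction and masses are not known exactly. Their poses are not given: they have to be found in the camera images.
- tin_1_center (a point): One of three closed round tins, alike to the eye: green, brass lid and foot rim, 54 mm diameter, 62 mm tall, lid firm, contents cannot shift. This point is its centre, 31 mm above its underside; z is its axis. One of the three outweighs each other one by at least 200 g; each weighs 0.15 to 0.65 kg. Starts standing in the catch tray, 20 mm or more clear of the next tin.
- tin_2_center (a point): One of three closed round tins, alike to the eye: green, brass lid and foot rim, 54 mm diameter, 62 mm tall, lid firm, contents cannot shift. This point is its centre, 31 mm above its underside; z is its axis. One of the three outweighs each other one by at least 200 g; each weighs 0.15 to 0.65 kg. Starts standing in the catch tray, 20 mm or more clear of the next tin.
- tin_3_center (a point): One of three closed round tins, alike to the eye: green, brass lid and foot rim, 54 mm diameter, 62 mm tall, lid firm, contents cannot shift. This point is its centre, 31 mm above its underside; z is its axis. One of the three outweighs each other one by at least 200 g; each weighs 0.15 to 0.65 kg. Starts standing in the catch tray, 20 mm or more clear of the next tin.
- catch_tray: Fixed open steel tray, 168 (x) by 308 mm (y) outside, walls 4 mm thick, 16 mm high, inner floor 4 mm above the bench; origin on the bench under its centre. The tins stand in a row along its y. The grey machine (300 x 240 mm, with hopper 240 mm tall) stands off its -y end, front 225 mm from the origin; its chute slopes over the -y wall to 150 mm from the origin, 30 to 65 mm high.
- cork_tray: Blue tin tray lined with cork, fixed, empty at the start. Outside 168 mm (x) by 308 mm (y), inside 160 by 300 mm, walls 4 mm thick and 18 mm high, top of the cork 8 mm above the bench. Origin on the bench under the tray's centre; x across, y along, z up. Room for the three tins in a row along y.
- medal: Bronze medal lying flat, 60 mm diameter, 5 mm thick, loose; origin at the centre of its underside. Leave alone.
- caliper: Steel vernier caliper lying flat, loose: 235 mm long along its x, jaws reaching 60 mm to -y near its -x end, at most 8 mm thick; origin under the middle of its beam. Leave alone.
- magnifier: Magnifying glass lying flat, loose: brass-rimmed lens 92 mm across, dark horn handle to -x ending 160 mm from the origin, 18 mm thick; origin under the lens centre. Leave alone.
There are look-alikes about, which are no part of the job. Leave any black or turquoise look-alike of the part that bears tin_3_center alone.

How it is judged:
On the way:
1. all three tins stand upright in the cork-lined tray, released (x of tin_1_center in the frame of cork_tray between -0.06 and 0.06 m and y of tin_1_center in the frame of cork_tray between -0.13 and 0.13 m and z of each of tin_1_center, tin_2_center, tin_3_center in the frame of cork_tray below 0.048 m and angle between each of tin_1_center, tin_2_center, tin_3_center's own z axis and vertical below 0.2 rad and contact force between each of tin_1, tin_2, tin_3 and the fingers below 0.1 N and linear speed of each of tin_1, tin_2, tin_3 below 0.05 m/s and x of tin_2_center in the frame of cork_tray between -0.06 and 0.06 m and y of tin_2_center in the frame of cork_tray between -0.13 and 0.13 m and x of tin_3_center in the frame of cork_tray between -0.06 and 0.06 m and y of tin_3_center in the frame of cork_tray between -0.13 and 0.13 m), for 0.2 s.
At the end, for the whole second after the job is handed in: The heaviest tin is held by the fingers alone, still, within 17 degrees of upright, its centre 15 to 40 cm above the bench; the other two stand upright (within 11 degrees), untouched and at rest on the cork of the cork-lined tray, each pressing on it with under 3.4 N (neither is the heavy one) (((height (world z) of tin_1_center between 0.15 and 0.4 m and angle between tin_1_center's own z axis and vertical below 0.3 rad and linear speed of tin_1 below 0.05 m/s and contact force between tin_1 and the fingers above 1 N and contact force between tin_1 and cork_tray below 0.1 N and contact force between tin_1 and catch_tray below 0.1 N and contact force between tin_1 and medal below 0.1 N and contact force between tin_1 and caliper below 0.1 N and contact force between tin_1 and magnifier below 0.1 N and contact force between tin_1 and tin_2 below 0.1 N and contact force between tin_1 and tin_3 below 0.1 N and (x of tin_2_center in the frame of cork_tray between -0.06 and 0.06 m and y of tin_2_center in the frame of cork_tray between -0.13 and 0.13 m and z of tin_2_center in the frame of cork_tray below 0.048 m and angle between tin_2_center's own z axis and vertical below 0.2 rad and contact force between tin_2 and the fingers below 0.1 N and linear speed of tin_2 below 0.05 m/s and contact force between tin_2 and cork_tray below 3.4 N) and (x of tin_3_center in the frame of cork_tray between -0.06 and 0.06 m and y of tin_3_center in the frame of cork_tray between -0.13 and 0.13 m and z of tin_3_center in the frame of cork_tray below 0.048 m and angle between tin_3_center's own z axis and vertical below 0.2 rad and contact force between tin_3 and the fingers below 0.1 N and linear speed of tin_3 below 0.05 m/s and contact force between tin_3 and cork_tray below 3.4 N)) or (height (world z) of tin_2_center between 0.15 and 0.4 m and angle between tin_2_center's own z axis and vertical below 0.3 rad and linear speed of tin_2 below 0.05 m/s and contact force between tin_2 and the fingers above 1 N and contact force between tin_2 and cork_tray below 0.1 N and contact force between tin_2 and catch_tray below 0.1 N and contact force between tin_2 and medal below 0.1 N and contact force between tin_2 and caliper below 0.1 N and contact force between tin_2 and magnifier below 0.1 N and contact force between tin_2 and tin_1 below 0.1 N and contact force between tin_2 and tin_3 below 0.1 N and (x of tin_1_center in the frame of cork_tray between -0.06 and 0.06 m and y of tin_1_center in the frame of cork_tray between -0.13 and 0.13 m and z of tin_1_center in the frame of cork_tray below 0.048 m and angle between tin_1_center's own z axis and vertical below 0.2 rad and contact force between tin_1 and the fingers below 0.1 N and linear speed of tin_1 below 0.05 m/s and contact force between tin_1 and cork_tray below 3.4 N) and (x of tin_3_center in the frame of cork_tray between -0.06 and 0.06 m and y of tin_3_center in the frame of cork_tray between -0.13 and 0.13 m and z of tin_3_center in the frame of cork_tray below 0.048 m and angle between tin_3_center's own z axis and vertical below 0.2 rad and contact force between tin_3 and the fingers below 0.1 N and linear speed of tin_3 below 0.05 m/s and contact force between tin_3 and cork_tray below 3.4 N)) or (height (world z) of tin_3_center between 0.15 and 0.4 m and angle between tin_3_center's own z axis and vertical below 0.3 rad and linear speed of tin_3 below 0.05 m/s and contact force between tin_3 and the fingers above 1 N and contact force between tin_3 and cork_tray below 0.1 N and contact force between tin_3 and catch_tray below 0.1 N and contact force between tin_3 and medal below 0.1 N and contact force between tin_3 and caliper below 0.1 N and contact force between tin_3 and magnifier below 0.1 N and contact force between tin_3 and tin_1 below 0.1 N and contact force between tin_3 and tin_2 below 0.1 N and (x of tin_1_center in the frame of cork_tray between -0.06 and 0.06 m and y of tin_1_center in the frame of cork_tray between -0.13 and 0.13 m and z of tin_1_center in the frame of cork_tray below 0.048 m and angle between tin_1_center's own z axis and vertical below 0.2 rad and contact force between tin_1 and the fingers below 0.1 N and linear speed of tin_1 below 0.05 m/s and contact force between tin_1 and cork_tray below 3.4 N) and (x of tin_2_center in the frame of cork_tray between -0.06 and 0.06 m and y of tin_2_center in the frame of cork_tray between -0.13 and 0.13 m and z of tin_2_center in the frame of cork_tray below 0.048 m and angle between tin_2_center's own z axis and vertical below 0.2 rad and contact force between tin_2 and the fingers below 0.1 N and linear speed of tin_2 below 0.05 m/s and contact force between tin_2 and cork_tray below 3.4 N)))); the arm keeps its last pose, push and grip.
It fails at once if a tin is dropped or flung: it moves faster than 0.7 m/s with no finger on it (a fall of about 25 mm) ((linear speed of tin_1 above 0.7 m/s and contact force between tin_1 and the fingers below 0.1 N) or (linear speed of tin_2 above 0.7 m/s and contact force between tin_2 and the fingers below 0.1 N) or (linear speed of tin_3 above 0.7 m/s and contact force between tin_3 and the fingers below 0.1 N)).
It fails at once if the medal, the caliper or the magnifying glass is moved by more than 20 mm (distance of any of medal, caliper, magnifier from where it was at the start of the episode above 0.02 m).
It also fails if it takes over 72 s, if anything falls off the work surface, if the arm or the gripper's body presses on something with over 40 N, if the wrist force passes 120 N, or if a joint passes its speed limit or range.

ROBOT

A 6-joint arm with a two-finger parallel gripper is mounted at the origin on the work surface. World frame = base frame: x ahead of the robot, y to its left, z up, the work surface at z = 0. Lengths are in m, angles in rad, forces in N, time in s.
With the tool pointing down it reaches from about 0.275 to 0.85 m from the base axis. Payload 19 kg.
Tool frame: the origin (TCP) lies midway between the tips of the shut fingers; the grasp point (between the pads) lies 19 mm behind it (bot.grip_depth is the distance from the TCP to the grasp point, in m); z points along the fingers, y is the line along which they close (so a half turn about z gives the same grasp; the last joint's range is limited). The gripper opens to 85 mm and grips with 20 to 120 N. Pads are 22 mm wide; open, the fingers measure 114 mm over their backs; the gripper's body (76 mm by 85 mm) begins 54 mm behind the grasp point. The pads swing forward as they close: fully open they stand 13 mm farther back than shut.
Start: joints at [0.997, 0.15, 1.437, -0, 1.554, -0.134], TCP at [0.245, 0.52, 0.231] pointing down, gripper open.
Joint ranges: [-2.8, 2.8], [-0.68, 2.1], [0.12, 2.68], [-1.39, 4.53], [0.16, 2.79], [-2.81, 2.81]. Speed limits (rad/s): [1.89, 1.89, 2.22, 3.01, 3.01, 3.01].

INTERFACE

Orientations are given as a unit quaternion [w, x, y, z].
In Python, from plant import bot, imaging gives the robot as it stands. The module is installed in compiled form; this text tells all that it offers.
- The arm moves only by the tool move_arm, never from a script. Its arguments are lists of equal length, an entry for each row: "translation": the shift along the tool's x, y, z each as a share of 0.75 m, from -1 to 1, a list of three; "twist": the turn, a rotation vector about the tool's x, y, z each as a share of 60 degrees, from -1 to 1, a list of three. A call has 1 to 5 rows; each row is the pose to reach, as a shift and turn from the pose commanded when the call began, along the tool's axes at that moment; what a row does not reach only later rows make up. A row lasts 1/10 s, in which the tool goes at most 50 mm and 8.59 degrees, less where a joint would pass 70% of its speed; a pose out of reach is approached as far as the arm can. A call with a number of a shift or a turn outside -1 to 1 is refused whole. A call with a gripper value outside its range is refused whole. "hand" is the finger opening in mm, from 0 to 85.4, set as the call begins (left out, the last holds). The fingers move at their own pace and stop on an object; "squeeze" is the grip in N (left out, the last holds). Time passes only in rows, so rows that repeat a pose let the fingers close. It gives the time, the measured TCP pose, the force, the opening and the grip force at its end, in the units of the state.
- bot.get_state(): the state, without advancing time (a new reading comes with each control period).
- imaging.snapshot(name): name is "side" or "top" or "wrist"; returns a dict with "image" (384x512x3 uint8, blue, green, red), "vfov" (degrees; the focal length in pixels is half the picture's height over the tangent of half this angle, whatever the lens; pixels are square), "cx", "cy" (the principal point, pixels), "R" (3x3) and "t" (3): a world point X has camera coordinates R X + t; the wrist camera has in their place "tool_from_camera" (4x4, takes a point from camera to tool coordinates, whose origin is the TCP and whose axes are the flange's). Camera axes: x right, y down, z forward; pixel columns grow to the right and rows downward; lengths in m; the calibration is good to about 2 mm. A picture is of the moment at which its call begins: read the wrist's pose just before it. There is no depth.
- bot.hand_in(): hands the job in; it is judged then, once.
Trained networks look in the newest picture that a camera, given by its name, has taken for a name from the list of things; names that differ only in an ending like _2 or _b are one class to them, and where a whole thing is asked for, a point or a joint stands for the part that bears it (a point fixed in the world has none). Each returns a list of dicts, best first, with "conf" (0 to 1); they miss things now and then, are a little off and sometimes report something else, mostly with a low value. They report only what shows in the picture. A call takes as long as a camera call. They do not tell look-alikes from the thing itself.
- imaging.regions_of(label, camera): "region" (384x512 bool, what is visible of it) and "at" ([column, row] in pixels, amid what is visible of it).
The state is a dict: "clock": time; "q": joint angles; "dq": joint speeds; "joint_efforts": joint torques, N m; "tool_pos": TCP position; "orientation": TCP orientation; "ft_force": force on the tool from outside, world axes, zero at the start; "moment": the same for the moment, N m; "opening": finger opening in m; "finger_force": force on a finger pad.
Only numpy, scipy, OpenCV 4.12 (cv2) and the standard library are available. Lean on these libraries where they do the work, as an engineer would, in place of code of your own. Each camera call takes 0.05 s, during which the arm holds its last target. There are 200 camera calls.

## Working session

There is one attempt and no reset: what is moved stays moved. The work goes in short steps, Python scripts to look and compute and a tool call to move; the robot and the scene stay as the last step left them, time stands still between calls to the robot, and variables do not carry over. Pictures are saved under pics/ and viewed, at most 10 in all, crops included, and the job is handed in when it is done.

Besides the shell and the picture viewer there is one more tool, called as a command line: name --argument value ..., lists and objects as JSON in quotes. move_arm: Moves the arm, as the interface text tells. Shift numbers are shares of 0.75 m and turn numbers shares of 60 degrees, none past 1 either way. Its arguments: {"type":"object","properties":{"translation":{"type":"array","items":{"type":"array","items":{"type":"number","minimum":-1,"maximum":1}}},"twist":{"type":"array","items":{"type":"array","items":{"type":"number","minimum":-1,"maximum":1}}},"hand":{"type":"number"},"squeeze":{"type":"number"}},"required":["translation","twist"]}

```bash
mkdir -p pics; cat > h.py <<'E'
from plant import bot, imaging
import numpy as np, cv2
from scipy.spatial.transform import Rotation as Ro
def cam(s):
    f=192/np.tan(np.radians(s['vfov'])/2); return f,s['cx'],s['cy']
def ray(s,uv,st=None):
    f,cx,cy=cam(s); d=np.array([(uv[0]-cx)/f,(uv[1]-cy)/f,1.])
    if 'R' in s: R=np.array(s['R']);return -R.T@np.array(s['t']),R.T@d
    T=np.array(s['tool_from_camera']);q=st['orientation'];W=Ro.from_quat([q[1],q[2],q[3],q[0]]).as_matrix()
    return W@T[:3,3]+np.array(st['tool_pos']),W@T[:3,:3]@d
def onz(s,uv,z,st=None):
    o,d=ray(s,uv,st); return o+d*(z-o[2])/d[2]
E
python3 - <<'E'
from h import *
st=bot.get_state(); print({k:np.round(v,3).tolist() for k,v in st.items()})
ims=[]
for c in ['top','side']:
    s=imaging.snapshot(c); cv2.imwrite(f'pics/{c}0.png',s['image'])
    print(c,s['vfov'],s['cx'],s['cy'],np.round(s['R'],3).tolist(),np.round(s['t'],3))
    for l in ['tin_1_center','cork_tray','catch_tray','medal','caliper','magnifier']:
        for r in imaging.regions_of(l,c): print(l,round(r['conf'],2),np.round(r['at']),onz(s,r['at'],.03).round(3),int(r['region'].sum()))
E
```

```text
{'clock': 0.0, 'q': [0.997, 0.151, 1.438, -0.0, 1.554, -0.134], 'dq': [0.0, -0.003, -0.002, -0.0, 0.001, 0.0], 'joint_efforts': [0.0, -71.303, -57.088, -0.0, 0.009, 0.0], 'tool_pos': [0.245, 0.52, 0.231], 'orientation': [-0.0, 0.218, 0.976, -0.001], 'ft_force': [-0.136, -0.08, 0.655], 'moment': [-0.013, -0.033, 0.036], 'finger_force': 0.0, 'opening': 0.086}
top 47.16099719897298 257.33393362127316 191.58560103701416 [[-0.003, -1.0, 0.017], [-0.986, -0.0, -0.168], [0.168, -0.018, -0.986]] [-0.058  0.551  0.932]
tin_1_center 0.82 [397. 232.] [ 0.462 -0.373  0.03 ] 684
cork_tray 0.72 [121. 208.] [0.516 0.246 0.03 ] 9935
cork_tray 0.25 [398. 232.] [ 0.461 -0.374  0.03 ] 627
catch_tray 0.82 [448. 221.] [ 0.486 -0.488  0.03 ] 18855
catch_tray 0.68 [400. 234.] [ 0.458 -0.378  0.03 ] 634
medal 0.72 [234. 122.] [ 0.718 -0.004  0.03 ] 429
caliper 0.89 [338. 120.] [ 0.723 -0.247  0.03 ] 1194
magnifier 0.93 [151. 107.] [0.754 0.189 0.03 ] 1429
side 54.91239022670238 251.58543989962828 192.40569765948055 [[-0.973, -0.231, -0.023], [-0.1, 0.503, -0.859], [0.21, -0.833, -0.512]] [0.515 0.127 0.661]
tin_1_center 0.74 [295. 153.] [ 0.483 -0.32   0.03 ] 342
tin_1_center 0.53 [307. 142.] [ 0.458 -0.402  0.03 ] 346
cork_tray 0.91 [222. 325.] [0.507 0.272 0.03 ] 15453
catch_tray 0.6 [302. 112.] [ 0.502 -0.669  0.03 ] 10371
medal 0.87 [159. 219.] [0.712 0.048 0.03 ] 336
caliper 0.85 [192. 164.] [ 0.738 -0.205  0.03 ] 540
magnifier 0.65 [ 92. 281.] [0.743 0.234 0.03 ] 2285
```

```bash
ls pics
```

```text
side0.png
top0.png
```

View pics/top0.png

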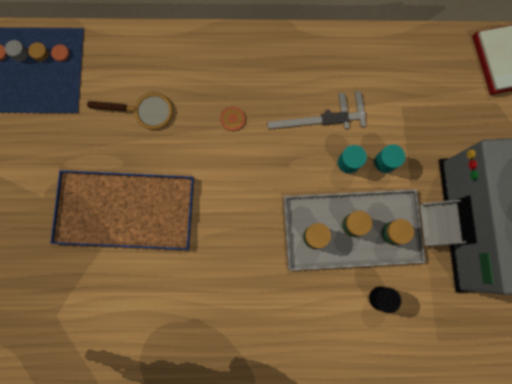

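View pics/side0.png

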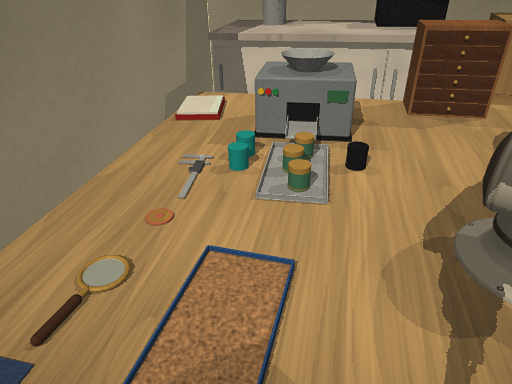

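Top view: catch tray corners are about (285,196)–(424,264) with three brass lids at (318,236), (358,224) and (398,232). Turquoise look-alikes are at (352,158) and (391,158), the black one at (385,299), and the cork tray spans (60,171)–(191,250). The side view agrees: the green tins are in the steel tray and the cork tray is empty.

```bash
python3 - <<'E'
from h import *
s=imaging.snapshot('top'); im=s['image']; hsv=cv2.cvtColor(im,cv2.COLOR_BGR2HSV)
for uv in [(318,236),(358,224),(398,232)]:
    print(hsv[uv[1],uv[0]])
    h=hsv.astype(int); c=h[uv[1],uv[0]]
    m=((abs(h[...,0]-c[0])<6)&(h[...,1]>110)&(h[...,2]>100)).astype(np.uint8)
    box=np.zeros_like(m); box[uv[1]-20:uv[1]+20,uv[0]-20:uv[0]+20]=1
    n,l,stt,cen=cv2.connectedComponentsWithStats(m*box)
    k=l[uv[1],uv[0]]; print(cen[k],stt[k],onz(s,cen[k],.066).round(3))
for n,P,z in [('catch',[(285,196),(418,190),(424,264),(290,271)],.016),('cork',[(60,171),(194,178),(191,250),(54,245)],.018),('looka',[(352,153),(391,153),(385,294)],.066)]:
    Q=[onz(s,p,z).round(3) for p in P]; print(n,Q,np.mean(Q,0).round(3))
w=imaging.snapshot('wrist');print(w['vfov'],w['cx'],w['cy'],np.round(w['tool_from_camera'],3).tolist())
E
```

```text
[ 18 174 138]
[318.00400802 235.13627255] [306 223  25  25 499] [ 0.452 -0.188  0.066]
[ 18 171 137]
[359.08163265 222.55306122] [347 211  25  25 490] [ 0.479 -0.278  0.066]
[ 18 172 138]
[400.86693548 231.09274194] [388 219  26  25 496] [ 0.461 -0.368  0.066]
catch [array([ 0.546, -0.123,  0.016]), array([ 0.56 , -0.431,  0.016]), array([ 0.391, -0.434,  0.016]), array([ 0.376, -0.131,  0.016])] [ 0.468 -0.28   0.016]
cork [array([0.603, 0.393, 0.018]), array([0.587, 0.087, 0.018]), array([0.423, 0.09 , 0.018]), array([0.435, 0.395, 0.018])] [0.512 0.241 0.018]
looka [array([ 0.635, -0.269,  0.066]), array([ 0.635, -0.356,  0.066]), array([ 0.328, -0.327,  0.066])] [ 0.533 -0.317  0.066]
68.04684388987546 253.0872816933306 193.3654802135083 [[0.001, -0.966, -0.26, 0.066], [1.0, 0.001, 0.0, -0.0], [0.0, -0.26, 0.966, -0.142], [0.0, 0.0, 0.0, 1.0]]
```

move_arm --translation '[[-0.037,-0.041,0],[-0.074,-0.082,0],[-0.111,-0.123,0],[-0.148,-0.164,0],[-0.185,-0.205,0]]' --twist '[[0,0,0.14],[0,0,0.28],[0,0,0.42],[0,0,0.56],[0,0,0.7]]' --hand 80 --squeeze 40

```text
clock: 1.3
tool_pos: [0.305, 0.3205, 0.2313]
orientation: [0.0, 0.556, 0.831, 0.0]
ft_force: [0.9, -0.3, 0.8]
opening: 0.08
finger_force: 0.0
```

```bash
cat >> h.py <<'E'
def to(*P):
    "shares from present pose to world TCP targets, tool down, y along world +x"
    st=bot.get_state();p=np.array(st['tool_pos']);q=st['orientation']
    W=Ro.from_quat([q[1],q[2],q[3],q[0]]);T=Ro.from_matrix(np.array([[0,1,0],[1,0,0],[0,0,-1.]]))
    print('t',round(st['clock'],2),'p',p.round(4),'f',np.round(st['ft_force'],2),'open',round(st['opening'],4),'grip',round(st['finger_force'],1))
    tw=np.degrees((W.inv()*T).as_rotvec())/60
    for x in P: print(x,(W.inv().apply(np.array(x)-p)/.75).round(4),'twist',tw.round(3))
E
python3 -c "
from h import *
to((.452,-.188,.18))"
```

```text
t 1.3 p [0.305  0.3205 0.2313] f [ 0.9  -0.31  0.82] open 0.08 grip 0.0
(0.452, -0.188, 0.18) [-0.7015 -0.0781  0.0685] twist [0.    0.    0.375]
```

move_arm --translation '[[-0.063,-0.007,0.006],[-0.126,-0.014,0.012],[-0.189,-0.021,0.018],[-0.252,-0.028,0.024],[-0.315,-0.035,0.03]]' --twist '[[0,0,0.1],[0,0,0.2],[0,0,0.3],[0,0,0.375],[0,0,0.375]]'

```text
clock: 1.8
tool_pos: [0.3723, 0.0923, 0.209]
orientation: [0.0, 0.706, 0.708, 0.0]
ft_force: [0.5, 0.6, 0.5]
opening: 0.0802
finger_force: 0.0
```

move_arm --translation '[[-0.062,0.018,0],[-0.124,0.036,0],[-0.186,0.054,0],[-0.248,0.072,0.01],[-0.31,0.09,0.02]]' --twist '[[0,0,0],[0,0,0],[0,0,0],[0,0,0],[0,0,0]]'

```text
clock: 2.3
tool_pos: [0.4412, -0.1403, 0.194]
orientation: [0.001, 0.705, 0.709, 0.0]
ft_force: [0.7, 1.3, 1.4]
opening: 0.08
finger_force: 0.0
```

```bash
python3 - <<'E'
from h import *
to((.452,-.188,.18))
st=bot.get_state();s=imaging.snapshot('wrist');cv2.imwrite('pics/w1.png',s['image'])
h=cv2.cvtColor(s['image'],cv2.COLOR_BGR2HSV).astype(int)
m=((abs(h[...,0]-18)<6)&(h[...,1]>150)&(h[...,2]>90)).astype(np.uint8)
n,l,S,c=cv2.connectedComponentsWithStats(m)
for k in range(1,n):
    if S[k][4]>150: print(c[k].round(1),S[k],onz(s,c[k],.066,st).round(4))
E
```

```text
t 2.3 p [ 0.4412 -0.1403  0.194 ] f [0.7  1.28 1.4 ] open 0.08 grip 0.0
(0.452, -0.188, 0.18) [-0.0636  0.0141  0.0187] twist [0.001 0.    0.005]
[265.4 233.2] [ 242  210   49   48 1851] [ 0.454 -0.19   0.066]
[288.3 303.1] [ 266  286   46   33 1235] [ 0.4806 -0.2725  0.066 ]
```

View pics/w1.png

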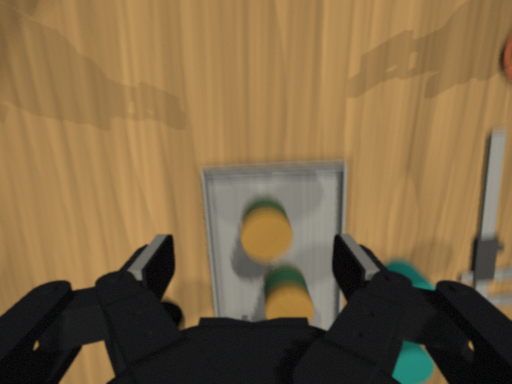

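Wrist view: the nearest tin's lid is at (265,233) and the second at (288,303), partly hidden by the gripper. The fingers straddle tin A as planned. The wrist and top estimates agree within 2 mm.

move_arm --translation '[[-0.053,0.014,0.04],[-0.053,0.014,0.08],[-0.053,0.014,0.08],[-0.053,0.014,0.08],[-0.053,0.014,0.08]]' --twist '[[0,0,0],[0,0,0],[0,0,0],[0,0,0],[0,0,0]]'

```text
clock: 2.85
tool_pos: [0.4523, -0.1775, 0.1357]
orientation: [0.001, 0.705, 0.709, 0.0]
ft_force: [-0.6, -0.1, -0.5]
opening: 0.0802
finger_force: 0.0
```

```bash
python3 - <<'E'
from h import *
to((.453,-.189,.026))
st=bot.get_state();s=imaging.snapshot('wrist')
h=cv2.cvtColor(s['image'],cv2.COLOR_BGR2HSV).astype(int)
m=((abs(h[...,0]-18)<6)&(h[...,1]>150)&(h[...,2]>90)).astype(np.uint8)
n,l,S,c=cv2.connectedComponentsWithStats(m)
for k in range(1,n):
    if S[k][4]>150: print(c[k].round(1),S[k],onz(s,c[k],.066,st).round(4))
E
```

```text
t 2.85 p [ 0.4523 -0.1775  0.1357] f [-0.56 -0.09 -0.51] open 0.0802 grip 0.0
(0.453, -0.189, 0.026) [-0.0152  0.0005  0.1462] twist [0.002 0.001 0.006]
[254.3 214.4] [ 222  181   66   68 3504] [ 0.4533 -0.1864  0.066 ]
[284.6 301.2] [ 255  279   60   46 1931] [ 0.48   -0.2653  0.066 ]
```

move_arm --translation '[[-0.014,0.001,0.05],[-0.014,0.001,0.1],[-0.014,0.001,0.13],[-0.014,0.001,0.146],[-0.014,0.001,0.146]]' --twist '[[0,0,0],[0,0,0],[0,0,0],[0,0,0],[0,0,0]]'

```text
clock: 3.4
tool_pos: [0.4524, -0.1879, 0.0242]
orientation: [-0.0, 0.705, 0.709, -0.0]
ft_force: [-0.1, -0.5, 1.3]
opening: 0.0801
finger_force: 0.0
```

move_arm --translation '[[0,0,0],[0,0,0],[0,0,0],[0,0,0],[0,0,0]]' --twist '[[0,0,0],[0,0,0],[0,0,0],[0,0,0],[0,0,0]]' --hand 40 --squeeze 50

```text
clock: 3.9
tool_pos: [0.4535, -0.1886, 0.0261]
orientation: [0.001, 0.705, 0.709, 0.0]
ft_force: [-0.8, 2.3, 8.7]
opening: 0.053
finger_force: 51.1
```

move_arm --translation '[[0,0,0],[0,0,0],[0,0,0]]' --twist '[[0,0,0],[0,0,0],[0,0,0]]'

```text
clock: 4.2
tool_pos: [0.4535, -0.1887, 0.0262]
orientation: [0.001, 0.705, 0.709, 0.0]
ft_force: [-0.7, 1.9, 8.6]
opening: 0.0529
finger_force: 51.1
```

move_arm --translation '[[0,0,-0.02],[0,0,-0.06],[0,0,-0.12],[0,0,-0.18],[0,0,-0.22]]' --twist '[[0,0,0],[0,0,0],[0,0,0],[0,0,0],[0,0,0]]'

```text
clock: 4.7
tool_pos: [0.4528, -0.1883, 0.1934]
orientation: [0.002, 0.705, 0.709, 0.0]
ft_force: [0.4, -1.0, -5.9]
opening: 0.0528
finger_force: 54.8
```

move_arm --translation '[[0,0,0],[0,0,0],[0,0,0],[0,0,0],[0,0,0]]' --twist '[[0,0,0],[0,0,0],[0,0,0],[0,0,0],[0,0,0]]'

```text
clock: 5.2
tool_pos: [0.4522, -0.1881, 0.1883]
orientation: [-0.001, 0.705, 0.709, -0.0]
ft_force: [0.2, 0.2, -5.5]
opening: 0.053
finger_force: 55.2
```

```bash
python3 -c "
from h import *
to((.512,.326,.19),(.512,.326,.033))
print(np.round(bot.get_state()['joint_efforts'],2))"
```

```text
t 5.2 p [ 0.4522 -0.1881  0.1883] f [ 0.2   0.15 -5.52] open 0.053 grip 55.2
(0.512, 0.326, 0.19) [ 0.685   0.0834 -0.0018] twist [-0.001 -0.001  0.005]
(0.512, 0.326, 0.033) [0.6848 0.0837 0.2075] twist [-0.001 -0.001  0.005]
[ 2.000e-02 -5.796e+01 -5.850e+01 -0.000e+00  1.000e-02  0.000e+00]
```

move_arm --translation '[[0.04,0.005,0],[0.1,0.015,0],[0.16,0.02,0],[0.22,0.03,0],[0.28,0.035,0]]' --twist '[[0,0,0],[0,0,0],[0,0,0],[0,0,0],[0,0,0]]'

```text
clock: 5.7
tool_pos: [0.4776, 0.0236, 0.1889]
orientation: [-0.0, 0.705, 0.709, -0.0]
ft_force: [1.3, 0.6, -5.3]
opening: 0.0532
finger_force: 55.0
```

move_arm --translation '[[0.06,0.008,0],[0.12,0.016,0],[0.18,0.024,0],[0.24,0.032,0.01],[0.3,0.04,0.02]]' --twist '[[0,0,0],[0,0,0],[0,0,0],[0,0,0],[0,0,0]]'

```text
clock: 6.2
tool_pos: [0.5063, 0.2491, 0.1737]
orientation: [0.0, 0.705, 0.709, -0.0]
ft_force: [0.4, -1.3, -5.7]
opening: 0.0532
finger_force: 55.0
```

move_arm --translation '[[0.05,0.008,0.02],[0.09,0.009,0.06],[0.105,0.009,0.1],[0.105,0.009,0.14],[0.105,0.009,0.16]]' --twist '[[0,0,0],[0,0,0],[0,0,0],[0,0,0],[0,0,0]]'

```text
clock: 6.7
tool_pos: [0.5113, 0.3256, 0.0508]
orientation: [-0.001, 0.705, 0.709, -0.002]
ft_force: [-0.9, -0.2, -5.7]
opening: 0.0531
finger_force: 54.8
```

move_arm --translation '[[0,0,0],[0,0,0],[0,0,0]]' --twist '[[0,0,0],[0,0,0],[0,0,0]]'

```text
clock: 7.0
tool_pos: [0.5137, 0.3259, 0.0561]
orientation: [0.0, 0.705, 0.709, 0.001]
ft_force: [0.1, -0.7, -5.4]
opening: 0.0533
finger_force: 54.7
```

```bash
python3 -c "
from h import *
to((.512,.326,.033),(.512,.326,.03))
print(np.round(bot.get_state()['joint_efforts'],2))"
```

```text
t 7.0 p [0.5137 0.3259 0.0561] f [ 0.11 -0.73 -5.43] open 0.0533 grip 54.7
(0.512, 0.326, 0.033) [ 0.0001 -0.0023  0.0307] twist [ 0.002 -0.001  0.005]
(0.512, 0.326, 0.03) [ 0.0001 -0.0024  0.0347] twist [ 0.002 -0.001  0.005]
[ 8.000e-02 -8.379e+01 -5.284e+01  0.000e+00  2.000e-02 -0.000e+00]
```

move_arm --translation '[[0,0,0.01],[0,0,0.018],[0,0,0.024],[0,0,0.028],[0,0,0.03]]' --twist '[[0,0,0],[0,0,0],[0,0,0],[0,0,0],[0,0,0]]'

```text
clock: 7.5
tool_pos: [0.5127, 0.3257, 0.0313]
orientation: [-0.0, 0.705, 0.709, -0.0]
ft_force: [0.4, -0.8, -5.5]
opening: 0.0531
finger_force: 54.7
```

move_arm --translation '[[0,0,0],[0,0,0.002],[0,0,0.003]]' --twist '[[0,0,0],[0,0,0],[0,0,0]]'

```text
clock: 7.8
tool_pos: [0.513, 0.326, 0.0302]
orientation: [0.0, 0.705, 0.709, 0.0]
ft_force: [-6.3, -1.6, 11.4]
opening: 0.0528
finger_force: 56.0
```

move_arm --translation '[[0,0,0],[0,0,0],[0,0,0],[0,0,0],[0,0,0]]' --twist '[[0,0,0],[0,0,0],[0,0,0],[0,0,0],[0,0,0]]' --hand 80

```text
clock: 8.3
tool_pos: [0.5128, 0.3258, 0.0296]
orientation: [0.0, 0.705, 0.709, -0.0]
ft_force: [-0.8, 0.4, -1.0]
opening: 0.0797
finger_force: 0.0
```

move_arm --translation '[[0,0,-0.03],[0,0,-0.08],[0,0,-0.14],[0,0,-0.2],[0,0,-0.2]]' --twist '[[0,0,0],[0,0,0],[0,0,0],[0,0,0],[0,0,0]]'

```text
clock: 8.8
tool_pos: [0.5147, 0.3268, 0.1863]
orientation: [0.002, 0.705, 0.709, 0.004]
ft_force: [1.4, 0.7, -0.2]
opening: 0.0798
finger_force: 0.0
```

```bash
python3 -c "
from h import *
to((.479,-.272,.15),(.479,-.272,.026))"
```

```text
t 8.8 p [0.5147 0.3268 0.1863] f [ 1.36  0.73 -0.23] open 0.0798 grip 0.0
(0.479, -0.272, 0.15) [-0.7983 -0.0522  0.0449] twist [ 0.008 -0.004  0.005]
(0.479, -0.272, 0.026) [-0.7989 -0.0536  0.2102] twist [ 0.008 -0.004  0.005]
```

move_arm --translation '[[-0.06,-0.004,0],[-0.12,-0.008,0],[-0.18,-0.012,0],[-0.24,-0.016,0],[-0.3,-0.02,0]]' --twist '[[0,0,0],[0,0,0],[0,0,0],[0,0,0],[0,0,0]]'

```text
clock: 9.3
tool_pos: [0.4985, 0.0992, 0.1796]
orientation: [0.0, 0.705, 0.709, 0.0]
ft_force: [0.7, -0.7, 0.3]
opening: 0.08
finger_force: 0.0
```

move_arm --translation '[[-0.06,-0.004,0],[-0.12,-0.008,0],[-0.18,-0.012,0],[-0.24,-0.016,0],[-0.3,-0.02,0.01]]' --twist '[[0,0,0],[0,0,0],[0,0,0],[0,0,0],[0,0,0]]'

```text
clock: 9.8
tool_pos: [0.4851, -0.1263, 0.173]
orientation: [0.001, 0.705, 0.709, 0.0]
ft_force: [1.0, 0.9, 0.2]
opening: 0.0798
finger_force: 0.0
```

move_arm --translation '[[-0.06,-0.004,0],[-0.12,-0.008,0.01],[-0.16,-0.01,0.02],[-0.16,-0.01,0.02],[-0.16,-0.01,0.02]]' --twist '[[0,0,0],[0,0,0],[0,0,0],[0,0,0],[0,0,0]]'

```text
clock: 10.3
tool_pos: [0.4781, -0.2446, 0.1568]
orientation: [-0.0, 0.706, 0.708, 0.0]
ft_force: [0.1, -0.1, -0.5]
opening: 0.0797
finger_force: 0.0
```

```bash
cat >> h.py <<'E'
def tins():
    st=bot.get_state();s=imaging.snapshot('wrist')
    h=cv2.cvtColor(s['image'],cv2.COLOR_BGR2HSV).astype(int)
    m=((abs(h[...,0]-18)<6)&(h[...,1]>150)&(h[...,2]>90)).astype(np.uint8)
    n,l,S,c=cv2.connectedComponentsWithStats(m)
    for k in range(1,n):
        if S[k][4]>300: print(c[k].round(1),S[k],onz(s,c[k],.066,st).round(4))
    return s
E
python3 -c "
from h import *
to((.479,-.276,.026));tins()"
```

```text
t 10.3 p [ 0.4781 -0.2446  0.1568] f [ 0.1  -0.08 -0.47] open 0.0797 grip 0.0
(0.479, -0.276, 0.026) [-0.0419  0.0012  0.1744] twist [-0.    -0.     0.004]
[256.1 230.5] [ 227  201   59   60 2814] [ 0.4807 -0.2759  0.066 ]
[237.9 305.2] [ 210  288   54   34 1363] [ 0.464  -0.3521  0.066 ]
```

move_arm --translation '[[-0.043,0.003,0.03],[-0.043,0.003,0.08],[-0.043,0.003,0.13],[-0.043,0.003,0.16],[-0.043,0.003,0.174]]' --twist '[[0,0,0],[0,0,0],[0,0,0],[0,0,0],[0,0,0]]'

```text
clock: 10.85
tool_pos: [0.4804, -0.275, 0.0249]
orientation: [-0.001, 0.705, 0.709, -0.0]
ft_force: [-0.5, 0.1, 0.0]
opening: 0.08
finger_force: 0.0
```

move_arm --translation '[[0,0,0],[0,0,0]]' --twist '[[0,0,0],[0,0,0]]'

```text
clock: 11.05
tool_pos: [0.4815, -0.2766, 0.028]
orientation: [0.001, 0.705, 0.709, 0.0]
ft_force: [-1.2, -0.2, 0.8]
opening: 0.0798
finger_force: 0.0
```

move_arm --translation '[[0,0,0],[0,0,0],[0,0,0],[0,0,0],[0,0,0]]' --twist '[[0,0,0],[0,0,0],[0,0,0],[0,0,0],[0,0,0]]' --hand 40

```text
clock: 11.55
tool_pos: [0.4812, -0.2769, 0.028]
orientation: [0.001, 0.705, 0.709, 0.0]
ft_force: [-1.3, 2.8, 10.7]
opening: 0.0532
finger_force: 51.3
```

move_arm --translation '[[0,0,0],[0,0,-0.03],[0,0,-0.08],[0,0,-0.14],[0,0,-0.18]]' --twist '[[0,0,0],[0,0,0],[0,0,0],[0,0,0],[0,0,0]]'

```text
clock: 12.05
tool_pos: [0.481, -0.2768, 0.1651]
orientation: [0.001, 0.705, 0.709, 0.0]
ft_force: [1.8, -1.0, -2.3]
opening: 0.0529
finger_force: 53.2
```

move_arm --translation '[[0,0,-0.04],[0,0,-0.04],[0,0,-0.04],[0,0,-0.04],[0,0,-0.04]]' --twist '[[0,0,0],[0,0,0],[0,0,0],[0,0,0],[0,0,0]]'

```text
clock: 12.55
tool_pos: [0.4803, -0.2763, 0.1904]
orientation: [-0.001, 0.705, 0.709, -0.0]
ft_force: [-0.4, -0.1, -1.2]
opening: 0.0533
finger_force: 53.2
```

```bash
python3 -c "
from h import *
to((.512,.241,.19),(.512,.241,.031))"
```

```text
t 12.55 p [ 0.4803 -0.2763  0.1904] f [-0.38 -0.12 -1.24] open 0.0533 grip 53.2
(0.512, 0.241, 0.19) [0.6896 0.0458 0.0012] twist [-0.001 -0.001  0.005]
(0.512, 0.241, 0.031) [0.6893 0.0461 0.2132] twist [-0.001 -0.001  0.005]
```

move_arm --translation '[[0.04,0.003,0],[0.1,0.007,0],[0.16,0.011,0],[0.22,0.015,0],[0.28,0.019,0]]' --twist '[[0,0,0],[0,0,0],[0,0,0],[0,0,0],[0,0,0]]'

```text
clock: 13.05
tool_pos: [0.4934, -0.0648, 0.1909]
orientation: [-0.0, 0.705, 0.709, -0.0]
ft_force: [1.2, -0.2, -2.3]
opening: 0.0528
finger_force: 53.2
```

move_arm --translation '[[0.06,0.004,0],[0.12,0.008,0],[0.18,0.012,0],[0.24,0.016,0],[0.3,0.02,0]]' --twist '[[0,0,0],[0,0,0],[0,0,0],[0,0,0],[0,0,0]]'

```text
clock: 13.55
tool_pos: [0.5072, 0.1604, 0.1909]
orientation: [-0.0, 0.705, 0.709, -0.0]
ft_force: [0.6, -0.2, -2.5]
opening: 0.053
finger_force: 53.2
```

move_arm --translation '[[0.05,0.004,0],[0.09,0.007,0.02],[0.109,0.007,0.07],[0.109,0.007,0.13],[0.109,0.007,0.17]]' --twist '[[0,0,0],[0,0,0],[0,0,0],[0,0,0],[0,0,0]]'

```text
clock: 14.05
tool_pos: [0.5109, 0.2405, 0.0603]
orientation: [-0.001, 0.705, 0.709, -0.002]
ft_force: [0.2, -1.0, -2.6]
opening: 0.0529
finger_force: 53.2
```

move_arm --translation '[[0,0,0],[0,0,0],[0,0,0]]' --twist '[[0,0,0],[0,0,0],[0,0,0]]'

```text
clock: 14.35
tool_pos: [0.5135, 0.2405, 0.066]
orientation: [0.001, 0.705, 0.709, 0.001]
ft_force: [0.1, -1.0, -1.8]
opening: 0.0526
finger_force: 53.4
```

```bash
python3 -c "
from h import *
to((.512,.241,.032))"
```

```text
t 14.35 p [0.5135 0.2405 0.066 ] f [ 0.12 -0.98 -1.75] open 0.0526 grip 53.4
(0.512, 0.241, 0.032) [ 0.0007 -0.002   0.0453] twist [ 0.002 -0.001  0.005]
```

move_arm --translation '[[0,0,0.015],[0,0,0.028],[0,0,0.036],[0,0,0.041],[0,0,0.043]]' --twist '[[0,0,0],[0,0,0],[0,0,0],[0,0,0],[0,0,0]]'

```text
clock: 14.85
tool_pos: [0.5123, 0.2403, 0.032]
orientation: [-0.0, 0.705, 0.709, -0.0]
ft_force: [-12.2, -3.4, 25.5]
opening: 0.0527
finger_force: 55.6
```

move_arm --translation '[[0,0,0],[0,0,0.002],[0,0,0.003]]' --twist '[[0,0,0],[0,0,0],[0,0,0]]'

```text
clock: 15.15
tool_pos: [0.5125, 0.2404, 0.0319]
orientation: [0.0, 0.705, 0.709, 0.0]
ft_force: [-23.6, -7.5, 48.4]
opening: 0.0531
finger_force: 57.9
```

move_arm --translation '[[0,0,-0.002],[0,0,-0.004],[0,0,-0.004]]' --twist '[[0,0,0],[0,0,0],[0,0,0]]'

```text
clock: 15.45
tool_pos: [0.5126, 0.2404, 0.0326]
orientation: [0.0, 0.705, 0.709, 0.0]
ft_force: [-0.1, 0.3, -2.5]
opening: 0.0531
finger_force: 53.8
```

Just unloaded, so I release here.

move_arm --translation '[[0,0,0],[0,0,0],[0,0,0],[0,0,0],[0,0,0]]' --twist '[[0,0,0],[0,0,0],[0,0,0],[0,0,0],[0,0,0]]' --hand 80

```text
clock: 15.95
tool_pos: [0.5125, 0.2403, 0.0325]
orientation: [0.0, 0.705, 0.709, -0.0]
ft_force: [-0.8, -0.2, -0.2]
opening: 0.0801
finger_force: 0.0
```

move_arm --translation '[[0,0,-0.03],[0,0,-0.08],[0,0,-0.14],[0,0,-0.2],[0,0,-0.2]]' --twist '[[0,0,0],[0,0,0],[0,0,0],[0,0,0],[0,0,0]]'

```text
clock: 16.45
tool_pos: [0.5144, 0.241, 0.189]
orientation: [0.002, 0.705, 0.709, 0.004]
ft_force: [0.7, 0.4, 0.0]
opening: 0.0802
finger_force: 0.0
```

move_arm --translation '[[-0.06,-0.006,0],[-0.12,-0.012,0],[-0.18,-0.018,0],[-0.24,-0.022,0],[-0.3,-0.026,0]]' --twist '[[0,0,0],[0,0,0],[0,0,0],[0,0,0],[0,0,0]]'

```text
clock: 16.95
tool_pos: [0.4936, 0.0136, 0.1825]
orientation: [0.0, 0.705, 0.709, 0.0]
ft_force: [0.5, -0.2, -0.3]
opening: 0.0797
finger_force: 0.0
```

move_arm --translation '[[-0.06,-0.006,0],[-0.12,-0.012,0],[-0.18,-0.018,0],[-0.24,-0.022,0],[-0.3,-0.026,0]]' --twist '[[0,0,0],[0,0,0],[0,0,0],[0,0,0],[0,0,0]]'

```text
clock: 17.45
tool_pos: [0.4753, -0.2117, 0.1825]
orientation: [0.0, 0.705, 0.709, 0.0]
ft_force: [1.5, 0.3, 0.5]
opening: 0.08
finger_force: 0.0
```

move_arm --translation '[[-0.06,-0.006,0],[-0.12,-0.012,0.02],[-0.17,-0.014,0.03],[-0.17,-0.014,0.03],[-0.17,-0.014,0.03]]' --twist '[[0,0,0],[0,0,0],[0,0,0],[0,0,0],[0,0,0]]'

```text
clock: 17.95
tool_pos: [0.4656, -0.3378, 0.1594]
orientation: [-0.001, 0.706, 0.708, 0.0]
ft_force: [-0.1, 0.4, -0.7]
opening: 0.08
finger_force: 0.0
```

```bash
python3 -c "
from h import *
to((.461,-.368,.027));tins()"
```

```text
t 17.95 p [ 0.4656 -0.3378  0.1594] f [-0.11  0.45 -0.65] open 0.08 grip 0.0
(0.461, -0.368, 0.027) [-0.0404 -0.0062  0.1764] twist [-0.001 -0.001  0.004]
[249.4 226.5] [ 220  197   59   60 2775] [ 0.4622 -0.3662  0.066 ]
```

move_arm --translation '[[-0.039,-0.005,0.03],[-0.039,-0.005,0.08],[-0.039,-0.005,0.13],[-0.039,-0.005,0.16],[-0.039,-0.005,0.176]]' --twist '[[0,0,0],[0,0,0],[0,0,0],[0,0,0],[0,0,0]]'

```text
clock: 18.5
tool_pos: [0.4623, -0.365, 0.0266]
orientation: [-0.001, 0.705, 0.709, 0.0]
ft_force: [-0.1, -0.1, -1.0]
opening: 0.0798
finger_force: 0.0
```

move_arm --translation '[[0,0,0],[0,0,0]]' --twist '[[0,0,0],[0,0,0]]'

```text
clock: 18.7
tool_pos: [0.4631, -0.3667, 0.0295]
orientation: [0.001, 0.705, 0.709, -0.0]
ft_force: [-0.0, 0.1, 1.4]
opening: 0.0797
finger_force: 0.0
```

move_arm --translation '[[0,0,0],[0,0,0],[0,0,0],[0,0,0],[0,0,0]]' --twist '[[0,0,0],[0,0,0],[0,0,0],[0,0,0],[0,0,0]]' --hand 40

```text
clock: 19.2
tool_pos: [0.4629, -0.3671, 0.0296]
orientation: [0.001, 0.705, 0.709, -0.0]
ft_force: [-1.3, 2.5, 10.1]
opening: 0.0532
finger_force: 51.2
```

move_arm --translation '[[0,0,0],[0,0,-0.03],[0,0,-0.08],[0,0,-0.14],[0,0,-0.18]]' --twist '[[0,0,0],[0,0,0],[0,0,0],[0,0,0],[0,0,0]]'

```text
clock: 19.7
tool_pos: [0.4628, -0.367, 0.1668]
orientation: [0.002, 0.705, 0.709, -0.0]
ft_force: [0.3, -0.5, -1.5]
opening: 0.0527
finger_force: 53.0
```

move_arm --translation '[[0,0,-0.04],[0,0,-0.04],[0,0,-0.04],[0,0,-0.04],[0,0,-0.04]]' --twist '[[0,0,0],[0,0,0],[0,0,0],[0,0,0],[0,0,0]]'

```text
clock: 20.2
tool_pos: [0.4621, -0.3664, 0.1919]
orientation: [-0.001, 0.705, 0.709, -0.0]
ft_force: [-0.4, 0.9, -1.1]
opening: 0.0532
finger_force: 53.0
```

```bash
python3 -c "
from h import *
to((.512,.156,.19),(.512,.156,.032))"
```

```text
t 20.2 p [ 0.4621 -0.3664  0.1919] f [-0.44  0.92 -1.1 ] open 0.0532 grip 53.0
(0.512, 0.156, 0.19) [0.6962 0.0702 0.0033] twist [-0.001 -0.001  0.005]
(0.512, 0.156, 0.032) [0.6959 0.0705 0.2139] twist [-0.001 -0.001  0.005]
```

move_arm --translation '[[0.04,0.004,0],[0.1,0.01,0],[0.16,0.016,0],[0.22,0.022,0],[0.28,0.028,0]]' --twist '[[0,0,0],[0,0,0],[0,0,0],[0,0,0],[0,0,0]]'

```text
clock: 20.7
tool_pos: [0.4819, -0.1548, 0.1923]
orientation: [-0.001, 0.705, 0.709, -0.0]
ft_force: [1.1, -0.0, -1.1]
opening: 0.053
finger_force: 53.0
```

move_arm --translation '[[0.06,0.006,0],[0.12,0.012,0],[0.18,0.018,0],[0.24,0.024,0],[0.3,0.03,0]]' --twist '[[0,0,0],[0,0,0],[0,0,0],[0,0,0],[0,0,0]]'

```text
clock: 21.2
tool_pos: [0.5032, 0.0704, 0.1924]
orientation: [-0.0, 0.705, 0.709, -0.0]
ft_force: [0.8, 0.1, -1.6]
opening: 0.0525
finger_force: 53.0
```

move_arm --translation '[[0.05,0.006,0],[0.09,0.011,0.02],[0.116,0.012,0.07],[0.116,0.012,0.13],[0.116,0.012,0.17]]' --twist '[[0,0,0],[0,0,0],[0,0,0],[0,0,0],[0,0,0]]'

```text
clock: 21.7
tool_pos: [0.5105, 0.1561, 0.062]
orientation: [-0.001, 0.705, 0.709, -0.001]
ft_force: [-0.5, 0.2, -1.7]
opening: 0.0531
finger_force: 53.0
```

move_arm --translation '[[0,0,0],[0,0,0],[0,0,0],[0,0,0]]' --twist '[[0,0,0],[0,0,0],[0,0,0],[0,0,0]]'

```text
clock: 22.1
tool_pos: [0.5131, 0.1556, 0.0673]
orientation: [0.001, 0.705, 0.709, 0.001]
ft_force: [-0.3, -0.1, -2.0]
opening: 0.0529
finger_force: 53.2
```

```bash
python3 -c "
from h import *
to((.512,.156,.0345))"
```

```text
t 22.1 p [0.5131 0.1556 0.0673] f [-0.29 -0.15 -2.01] open 0.0529 grip 53.2
(0.512, 0.156, 0.0345) [ 0.0005 -0.0016  0.0437] twist [ 0.002 -0.     0.005]
```

move_arm --translation '[[0,0,0.015],[0,0,0.028],[0,0,0.036],[0,0,0.04],[0,0,0.041]]' --twist '[[0,0,0],[0,0,0],[0,0,0],[0,0,0],[0,0,0]]'

```text
clock: 22.6
tool_pos: [0.5119, 0.1555, 0.0342]
orientation: [-0.0, 0.705, 0.709, -0.0]
ft_force: [0.1, -0.0, -1.3]
opening: 0.0531
finger_force: 53.2
```

move_arm --translation '[[0,0,0],[0,0,0]]' --twist '[[0,0,0],[0,0,0]]'

```text
clock: 22.8
tool_pos: [0.5124, 0.1556, 0.035]
orientation: [0.0, 0.705, 0.709, 0.0]
ft_force: [0.1, 0.0, -1.8]
opening: 0.0531
finger_force: 53.2
```

move_arm --translation '[[0,0,0.001],[0,0,0.001]]' --twist '[[0,0,0],[0,0,0]]'

```text
clock: 23.0
tool_pos: [0.5122, 0.1556, 0.0341]
orientation: [0.0, 0.705, 0.709, 0.0]
ft_force: [1.0, -0.1, -1.1]
opening: 0.0527
finger_force: 53.2
```

move_arm --translation '[[0,0,0],[0,0,0],[0,0,0],[0,0,0],[0,0,0]]' --twist '[[0,0,0],[0,0,0],[0,0,0],[0,0,0],[0,0,0]]' --hand 80

```text
clock: 23.5
tool_pos: [0.5122, 0.1556, 0.0341]
orientation: [0.0, 0.705, 0.709, -0.0]
ft_force: [0.5, 0.7, -0.3]
opening: 0.0799
finger_force: 0.0
```

move_arm --translation '[[0,0,-0.03],[0,0,-0.08],[0,0,-0.14],[0,0,-0.17],[0,0,-0.17]]' --twist '[[0,0,0],[0,0,0],[0,0,0],[0,0,0],[0,0,0]]'

```text
clock: 24.0
tool_pos: [0.5135, 0.1558, 0.1652]
orientation: [0.002, 0.705, 0.709, 0.002]
ft_force: [0.2, -0.1, -1.0]
opening: 0.0801
finger_force: 0.0
```

move_arm --translation '[[0.06,0,0],[0.12,0,0],[0.16,0,0],[0.18,0,0],[0.18,0,0]]' --twist '[[0,0,0],[0,0,0],[0,0,0],[0,0,0],[0,0,0]]'

```text
clock: 24.5
tool_pos: [0.511, 0.2918, 0.1606]
orientation: [-0.0, 0.705, 0.71, -0.001]
ft_force: [-0.2, 0.6, -0.7]
opening: 0.0801
finger_force: 0.0
```

move_arm --translation '[[0,0,0],[0,0,0],[0,0,0]]' --twist '[[0,0,0],[0,0,0],[0,0,0]]'

```text
clock: 24.8
tool_pos: [0.5117, 0.2895, 0.1616]
orientation: [0.0, 0.706, 0.709, -0.0]
ft_force: [-0.4, 0.6, -0.7]
opening: 0.0799
finger_force: 0.0
```

```bash
python3 -c "
from h import *
to((.513,.326,.031));tins()
s=imaging.snapshot('side');cv2.imwrite('pics/side2.png',s['image'])"
```

```text
t 24.8 p [0.5117 0.2895 0.1616] f [-0.42  0.59 -0.67] open 0.0799 grip 0.0
(0.513, 0.326, 0.031) [0.0487 0.0019 0.1741] twist [0.    0.    0.004]
[254.7 152.5] [ 222  119   67   68 3502] [0.5127 0.3262 0.066 ]
[463.  251.7] [ 421  217   82   77 1363] [0.7045 0.2363 0.066 ]
[253.5 248.1] [ 224  218   61   60 2864] [0.5122 0.239  0.066 ]
[251.5 310.5] [228 298  51  24 804] [0.5106 0.1726 0.066 ]
```

View pics/side2.png

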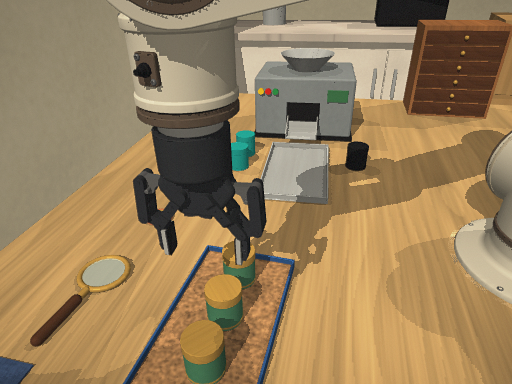

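The side view shows all three tins standing in the cork tray at (238,265), (224,300) and (203,350), with the steel tray empty and the other objects undisturbed. Tin A, at y=0.326, is the heaviest: about 5.5 N against about 2 N for each of the others. I'll pick it up again.

move_arm --translation '[[0.048,0.002,0.03],[0.049,0.002,0.08],[0.049,0.002,0.13],[0.049,0.002,0.16],[0.049,0.002,0.173]]' --twist '[[0,0,0],[0,0,0],[0,0,0],[0,0,0],[0,0,0]]'

```text
clock: 25.4
tool_pos: [0.5119, 0.3266, 0.0295]
orientation: [-0.0, 0.705, 0.709, -0.002]
ft_force: [-0.4, 0.3, 0.6]
opening: 0.0802
finger_force: 0.0
```

move_arm --translation '[[0,0,0],[0,0,0]]' --twist '[[0,0,0],[0,0,0]]'

```text
clock: 25.6
tool_pos: [0.5134, 0.3274, 0.0331]
orientation: [0.0, 0.705, 0.709, 0.001]
ft_force: [-0.5, -1.1, 0.4]
opening: 0.08
finger_force: 0.0
```

move_arm --translation '[[0,0,0],[0,0,0],[0,0,0],[0,0,0],[0,0,0]]' --twist '[[0,0,0],[0,0,0],[0,0,0],[0,0,0],[0,0,0]]' --hand 40

```text
clock: 26.1
tool_pos: [0.5132, 0.3276, 0.0333]
orientation: [0.0, 0.705, 0.709, 0.001]
ft_force: [-2.9, -2.2, 9.6]
opening: 0.0529
finger_force: 51.7
```

move_arm --translation '[[0,0,0],[0,0,-0.03],[0,0,-0.08],[0,0,-0.14],[0,0,-0.19]]' --twist '[[0,0,0],[0,0,0],[0,0,0],[0,0,0],[0,0,0]]'

```text
clock: 26.6
tool_pos: [0.5126, 0.3273, 0.1768]
orientation: [0.0, 0.705, 0.709, 0.0]
ft_force: [1.0, 0.1, -4.6]
opening: 0.0526
finger_force: 54.7
```

move_arm --translation '[[0,0,-0.035],[0,0,-0.035],[0,0,-0.035],[0,0,-0.035],[0,0,-0.035]]' --twist '[[0,0,0],[0,0,0],[0,0,0],[0,0,0],[0,0,0]]'

```text
clock: 27.1
tool_pos: [0.5123, 0.3271, 0.1987]
orientation: [-0.0, 0.705, 0.709, -0.001]
ft_force: [0.1, -0.2, -5.5]
opening: 0.053
finger_force: 55.3
```

move_arm --translation '[[0,0,0],[0,0,0],[0,0,0],[0,0,0],[0,0,0]]' --twist '[[0,0,0],[0,0,0],[0,0,0],[0,0,0],[0,0,0]]'

```text
clock: 27.6
tool_pos: [0.5128, 0.3274, 0.2005]
orientation: [0.0, 0.705, 0.709, -0.0]
ft_force: [-0.4, -1.2, -5.8]
opening: 0.053
finger_force: 55.3
```

```bash
python3 -c "
from h import *
to()
s=imaging.snapshot('side');cv2.imwrite('pics/side3.png',s['image'])
to()"
```

```text
t 27.6 p [0.5128 0.3274 0.2005] f [-0.39 -1.15 -5.8 ] open 0.053 grip 55.3
t 27.65 p [0.5128 0.3273 0.2005] f [-0.36  0.1  -5.  ] open 0.053 grip 55.3
```

View pics/side3.png

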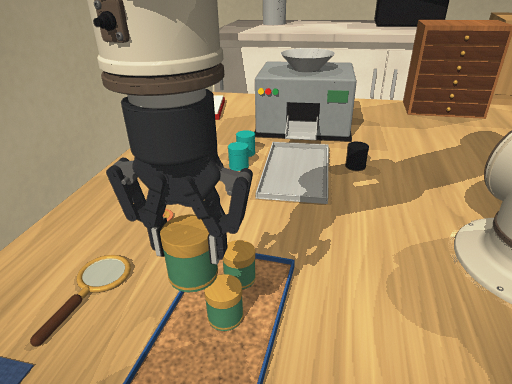

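The heavy tin is held upright at (190,255), and the other two stand in the tray at (238,265) and (224,300). I'm handing in.

```bash
python3 -c "
from plant import bot
print(bot.hand_in())"
```

```text
the job is handed in; nothing more can be done
None
```

I handed the job in at about 28 s: the heaviest tin (about 5.5 N, against about 2 N for each of the others) is held upright and still about 20 cm above the bench, and the other two stand released in the cork-lined tray; no verdict came back.

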